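# Clamp the dish carriage against the spring stop under the microscope

### The arm

A 7-joint arm with a two-finger parallel gripper is mounted at the origin on the work surface. World frame = base frame: x ahead of the robot, y to its left, z up, the work surface at z = 0. Lengths are in m, angles in rad, forces in N, time in s.
With the tool pointing down it reaches from about 0.4 to 0.9 m from the base axis. Payload 5.5 kg.
Tool frame: the origin (TCP) lies on the centre line of the jaws, within the pads' length; the fingertips stand 17 mm ahead of it and the grasp point (between the pads) lies 2 mm behind it; z points along the fingers, x is the direction in which the jaws open and shut, and the axes are right-handed (so a half turn about z gives the same grasp; the last joint's range is limited). The gripper opens to 92 mm and grips with 3 to 60 N. Pads are 19 mm wide; open, the fingers measure 130 mm over their backs; the gripper's body (75 mm by 190 mm) begins 47 mm behind the grasp point.
Start: joints at [1.5, 0.501, -0.427, 1.55, 0.221, 1.138, -0.21], TCP at [0.213, -0.614, 0.244] pointing down, gripper open.
Joint ranges: [-2.88, 2.88], [-0.31, 2.03], [-1.54, 1.56], [0.2, 2.42], [-1.41, 4.55], [0.19, 2.02], [-2.57, 2.57]. Speed limits (rad/s): [2.57, 2.57, 3.14, 3.14, 3.14, 3.14, 3.14].

### API

Orientations are given as a unit quaternion [w, x, y, z].
In Python, from station import arm gives the robot as it stands. The module is installed in compiled form; this text tells all that it offers.
- The arm moves only by the shell command python3 -m crank 'ROWS' [FORCE]. ROWS is a JSON object of lists of equal length, an entry for each row: "fingers": the finger opening in mm, from 0 to 91.8; "slide": the shift along the world's x, y, z in mm, a list of three; "roll": the turn about the world's z in rad. A call has 1 to 5 rows; each row is the pose to reach, as a shift and turn from the pose measured when the call began; what a row does not reach only later rows make up. A row lasts 1/10 s, in which the tool goes at most 50 mm and 8.59 degrees, less where a joint would pass 70% of its speed; a pose out of reach is approached as far as the arm can. A call with a gripper value outside its range is refused whole. The fingers move at their own pace and stop on an object; FORCE is the grip in N (left out, the last holds). Time passes only in rows, so rows that repeat a pose let the fingers close. It gives the time, the measured TCP pose, the force and the opening at its end, in the units of the state.
- arm.get_obs(): the state, without advancing time (a new reading comes with each control period).
- arm.capture(name): name is "scene" or "top" or "wrist"; returns a dict with "pixels" (480x640x3 uint8, blue, green, red), "K" (3x3 intrinsics, pixels), "R" (3x3) and "t" (3): a world point X has camera coordinates R X + t. Camera axes: x right, y down, z forward; pixel columns grow to the right and rows downward; lengths in m; the calibration is good to about 2 mm. A picture is of the moment at which its call begins. There is no depth.
- arm.sign_off(): hands the job in, once; it reports no verdict.
The state is a dict: "clock": time; "joints": joint angles; "qd": joint speeds; "effort": joint torques, N m; "position": TCP position; "tcp_rot": TCP orientation; "wrist_force": force on the tool from outside, world axes, zero at the start; "torque": the same for the moment, N m; "grip_width": opening from 0.0 (shut) to 1.0 (fully open).
Only numpy, scipy, OpenCV 4.12 (cv2) and the standard library are available. Lean on these libraries where they do the work, as an engineer would, in place of code of your own. Each camera call takes 0.05 s, during which the arm holds its last target.

### The job

Bring the culture dish under the microscope lens: lift the cam lever all the way up to free the dish carriage, slide the carriage along its rails under the lens until it has pushed the spring plunger of the end stop all the way in, and keep it pressed there while you flip the lever fully down again. When you let go the lever must stay down and the carriage must stay clamped with the plunger still pushed in; leave the dishes and the jar on the bench where they are.

Things in the scene. Friction and masses are not known exactly. Their poses are not given: they have to be found in the camera images.
- stand: White stereo microscope on a fixed 200 x 540 mm base plate 18 mm thick. Origin: middle of the plate's underside, on the bench; z up. The rails (to 30 mm high) run along its y. A 380 mm column stands at its -y end; the head hangs with its lens axis at (0, -65) mm, lens bottom 162 mm above the bench, radius 50 mm; eyepieces on the +x side, 390 mm high.
- carriage (a joint): Aluminium dish carriage, plate 140 (x) x 250 (y) mm, top 38 mm above the bench: a closed 60 mm culture dish fixed at its lens end, the cam lever at the other. Value: metres slid to the stand's -y (towards lens and stop), 0 at the loading end. Slides with about 1 N when the lever is up. Where it meets the stop differs each time (about 0.09 to 0.14).
- dish (a point): Centre of the top face of the dish on the carriage, 52 mm above the bench; moves with the carriage.
- pivot (a point): Centre of the cam lever's hinge on the carriage, 48 mm above the bench, 150 mm from the dish centre towards the stand's +y and 20 mm towards its +x. Its axes are parallel to the stand's; the hinge axis is along y.
- knob (a point): Centre of the black lever knob, a revolving grip that turns freely on its pin: a cylinder of 20 mm diameter, 26 mm long, lying along the hinge axis (y), 85 mm from that axis; can be pinched across its two end faces. The steel lever arm is 12 mm wide, 7 mm thick. Knob height: 70 mm above the bench when down, 125 to 133 mm when up.
- lever (a joint): Cam lever angle, rad: 0 fully down (points to the stand's -x, sloping up 15 degrees; clamped), growing as the knob is lifted up and over to 1.75 fully up (25 degrees past upright to +x; free). The cam bites below about 0.75, stiffer towards 0, passes dead centre at 0.15 and then stays down by itself; when up it stays where it is left.
- plunger (a joint): Spring plunger of the end stop: a 12 mm steel pin pointing to the stand's +y from a small dark steel block on the base plate between the rails, beyond the carriage's lens end. The block is set at a different place each time and is not measured. Value: metres pushed in, 0 out, 0.006 all the way in (hard). Its spring (2 to 4 N) pushes a free carriage back.
- stack: Stack of two clear 90 mm dishes, 32 mm high, loose on the bench, to be left alone. Origin: centre of underside.
- jar: Closed glass jar, 52 mm diameter, 85 mm high, loose, to be left alone. Origin: centre of underside.
- lone: Single clear 60 mm dish, 15 mm high, loose, to be left alone. Origin: centre of underside.

How it is judged:
On the way:
1. the lever has been lifted up (past 1.2 rad), the carriage is free (value of joint lever above 1.2 rad), for 0.1 s.
At the end, for the whole second after the job is handed in: With nothing touched any more: the lever is down (under 0.25 rad), and the carriage stands still with the plunger still pushed in by more than 3.8 mm of its 6 mm (value of joint plunger above 0.0038 m and value of joint lever below 0.25 rad and velocity of joint carriage between -0.005 and 0.005 m/s).
It fails at once if the stack of dishes was moved by more than 25 mm (distance of stack from where it was at the start of the episode above 0.025 m).
It fails at once if the jar was moved by more than 25 mm (distance of jar from where it was at the start of the episode above 0.025 m).
It fails at once if the single dish was moved by more than 25 mm (distance of lone from where it was at the start of the episode above 0.025 m).
It also fails if it takes over 45 s, if anything falls off the work surface, if the arm or the gripper's body presses on something with over 40 N, if the wrist force passes 120 N, or if a joint passes its speed limit or range.

## Working session

There is one attempt and no reset: what is moved stays moved. The work goes in short steps, Python scripts to look and compute and a shell command to move; the robot and the scene stay as the last step left them, time stands still between calls to the robot, and variables do not carry over. Pictures are saved under pics/ and viewed, and the job is handed in when it is done.

```bash
mkdir -p pics
cat > h.py <<'E'
import numpy as np, cv2
from station import arm
def snap(n,f,crop=None,s=1):
    c=arm.capture(n); im=c["pixels"]
    np.savez("pics/"+f+".npz",K=c["K"],R=c["R"],t=c["t"],im=im)
    show(f,f,crop,s); return c
def show(f,out,crop=None,s=1):
    im=np.load("pics/"+f+".npz")["im"]
    if crop: x0,y0,x1,y1=crop; im=im[y0:y1,x0:x1]
    if s!=1: im=cv2.resize(im,None,fx=s,fy=s,interpolation=cv2.INTER_CUBIC)
    cv2.imwrite("pics/"+out+".png",im)
def ray(f,u,v,z):
    d=np.load("pics/"+f+".npz");K,R,t=d["K"],d["R"],d["t"]
    o=-R.T@t; r=R.T@np.linalg.inv(K)@np.array([u,v,1.]); return o+r*(z-o[2])/r[2]
def proj(f,X):
    d=np.load("pics/"+f+".npz");p=d["K"]@(d["R"]@np.asarray(X,float)+d["t"]); return p[:2]/p[2]
def tri(obs):
    A=[];b=[]
    for f,u,v in obs:
        d=np.load("pics/"+f+".npz");P=d["K"]@np.c_[d["R"],d["t"]]
        for r in (u*P[2]-P[0],v*P[2]-P[1]): A.append(r[:3]);b.append(-r[3])
    x,res,_,_=np.linalg.lstsq(np.array(A),np.array(b),rcond=None);return x
E
python3 - <<'E'
from h import *
for n in("scene","top","wrist"): 
    snap(n,n+"0"); d=np.load(f"pics/{n}0.npz"); print(n,-d["R"].T@d["t"],d["R"][2])
print(arm.get_obs())
E
```

```text
scene [1.0535178  0.59565382 0.77109927] [-0.5250903  -0.54594378 -0.65285953]
top [0.37508194 0.0567252  0.83243765] [ 0.17977912 -0.01634012 -0.98357128]
wrist [ 0.28632001 -0.5882666   0.38425856] [-0.27901905 -0.09523478 -0.95555152]
{'clock': 0.15, 'joints': array([ 1.50018133,  0.501664  , -0.42679505,  1.55113512,  0.22083268,
        1.13829356, -0.21030164]), 'qd': array([ 0.00179645, -0.00238236, -0.00131133, -0.00280311, -0.00052713,
       -0.0016042 , -0.00152458]), 'effort': array([-6.60152407e-03, -5.67109036e+01, -5.82485542e+00, -2.79453689e+01,
       -6.85997796e-02,  2.65835674e-02,  1.36686754e-04]), 'position': array([ 0.21275644, -0.61369202,  0.24292497]), 'tcp_rot': array([-4.31886672e-04,  8.14756503e-01, -5.79802825e-01, -5.82600244e-04]), 'wrist_force': array([ 0.61596112,  0.08687046, -0.16986531]), 'torque': array([0.02731073, 0.02568537, 0.03791411]), 'grip_width': 0.9990352833238254}
```

View pics/scene0.png

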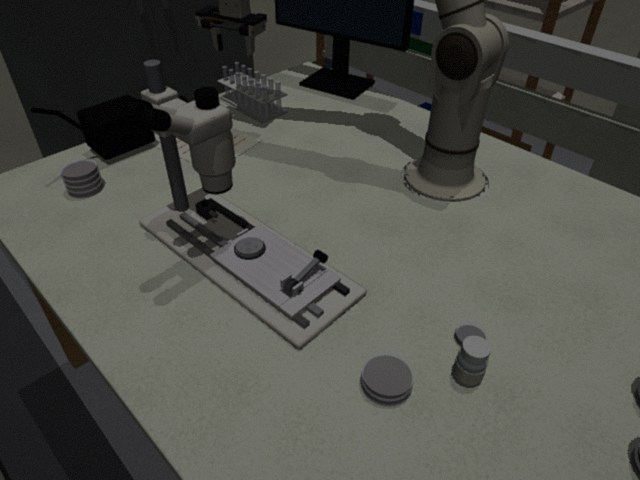

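View pics/top0.png

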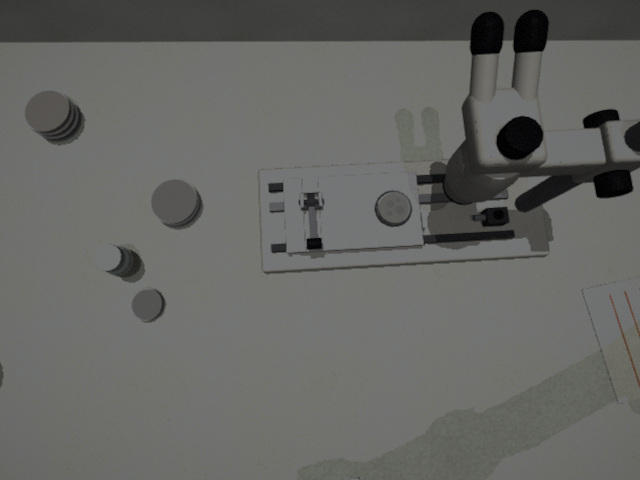

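View pics/wrist0.png

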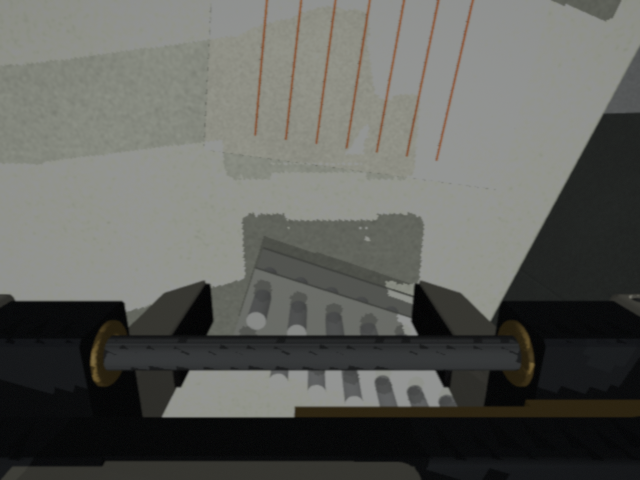

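The scene picture shows the stand with the carriage at its loading end. The top picture has the knob near (314,243), the pivot near (312,202), the dish near (394,208) and the stop near (494,216). I'll enlarge those areas.

Run:
```python
from h import *
show("top0","top0a",(250,155,450,280),4)
show("top0","top0b",(410,155,560,275),5)
show("scene0","scene0a",(130,180,370,350),3.3)
```

```text
(no output)
```

View pics/top0a.png

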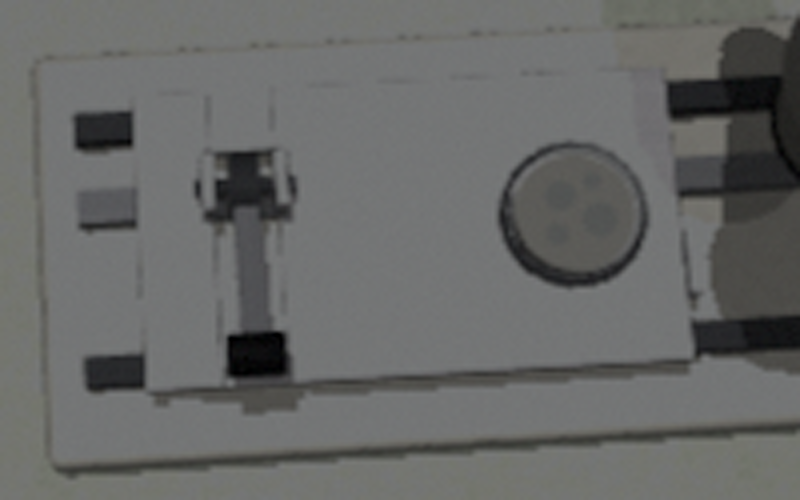

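View pics/top0b.png

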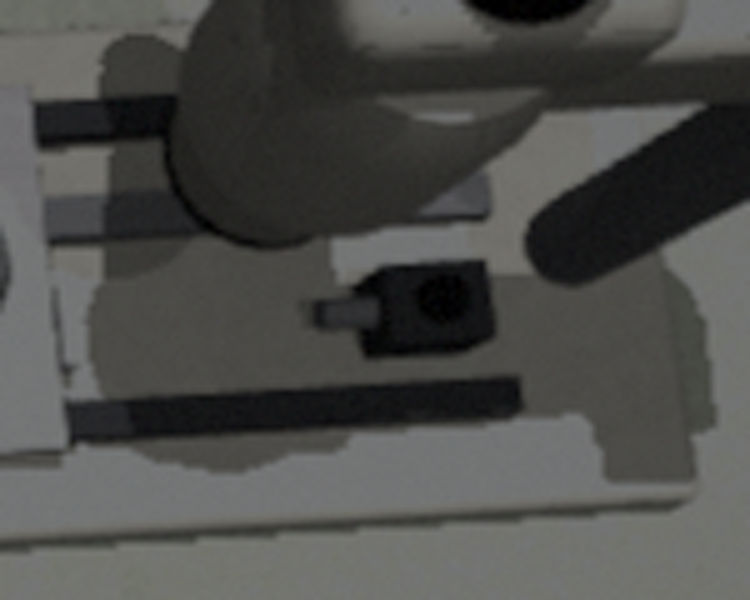

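View pics/scene0a.png

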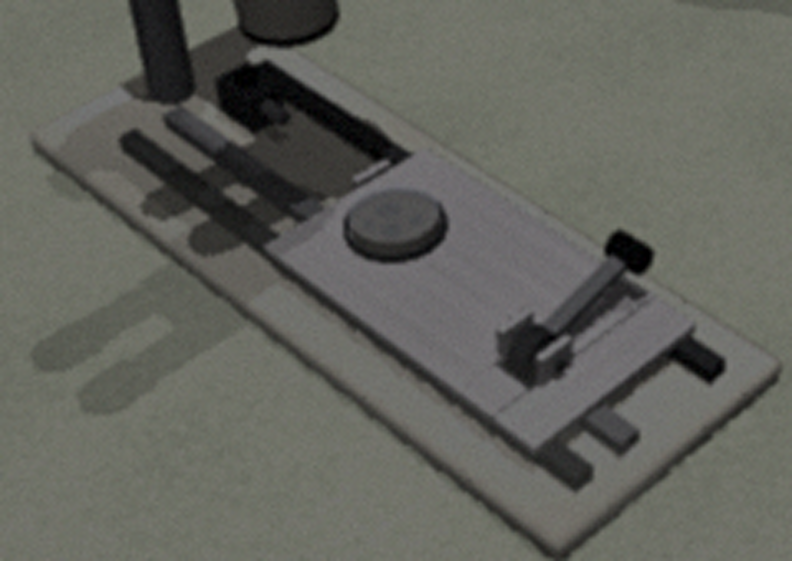

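Run:
```python
from h import *
np.set_printoptions(precision=4,suppress=True)
T=lambda x,y:(250+x/4,155+y/4); S=lambda x,y:(130+x/3.3,180+y/3.3); B=lambda x,y:(410+x/5,155+y/5)
def t(n,p,z): r=ray("top0",*p,z); print(n,r); return r
c1=t("c+x+y",T(36,60),.018);c2=t("c-x+y",T(50,464),.018);c3=t("c-x-y",B(697,493),.018)
print(np.linalg.norm(c1-c2),np.linalg.norm(c3-c2), np.arctan2(*(c2-c3)[1::-1])*0+np.degrees(np.arctan2((c2-c3)[0],(c2-c3)[1])))
k=t("knob",T(258,354),.070);p=t("pivot",T(246,186),.048);d=t("dish",T(574,210),.052)
print(np.linalg.norm((k-p)[:2]),p-d)
t("tip",B(313,313),.028)
for n,a,b in(("knob",T(258,354),S(629,252)),("pivot",T(246,186),S(535,345)),("dish",T(574,210),S(396,220)),("tip",B(313,313),S(283,120))):
    print(n,tri([("top0",*a),("scene0",*b)]))
for z,s in((.018,S(778,367)),(.018,S(560,548)),(.018,S(35,138))): print("sc",ray("scene0",*s,z))
for n,u,v,z in(("stack",177,202,.032),("jar",110,257,.085),("lone",148,304,.015)): t(n,(u,v),z)
```

```text
c+x+y [0.6673 0.1502 0.018 ]
c-x+y [0.4732 0.142  0.018 ]
c-x-y [ 0.4993 -0.3916  0.018 ]
0.1943521249456162 0.5341996968506346 -2.8005959562738183
knob [0.5139 0.0467 0.07  ]
pivot [0.5956 0.0508 0.048 ]
dish [ 0.5818 -0.0975  0.052 ]
0.08187079210229041 [ 0.0138  0.1483 -0.004 ]
tip [ 0.5673 -0.2492  0.028 ]
knob [0.5133 0.0477 0.0684]
pivot [0.595  0.0517 0.0474]
dish [ 0.5828 -0.0979  0.0443]
tip [ 0.5662 -0.2475  0.0328]
sc [0.4806 0.1472 0.018 ]
sc [0.6701 0.1565 0.018 ]
sc [ 0.6965 -0.3691  0.018 ]
stack [0.6016 0.2993 0.032 ]
jar [0.4919 0.3916 0.085 ]
lone [0.416  0.3487 0.015 ]
```

The measurements agree with the given sizes: the stand's yaw is about +2.8°, the knob is at (0.514, 0.047, 0.070), the pivot is at (0.595, 0.051), and the tip gap is about 0.10 m.

My plan has two steps:
1. Lift the lever with the jaws along the stand's y, away from the head.
2. Regrip with the jaws along x for the slide and the flip, so the long gripper body stays clear of the lens.

```bash
python3 -m crank '{"fingers":[60,60,60,60,60],"slide":[[20,44,0],[40,88,0],[60,132,0],[80,176,0],[100,220,0]],"roll":[-0.02,-0.04,-0.06,-0.08,-0.1]}' 20
python3 -c "
from h import *
o=arm.get_obs();print(o['joints'].round(2),o['position'].round(4),o['tcp_rot'].round(3))"
```

```text
clock: 0.65
position: [0.3131, -0.3917, 0.2427]
tcp_rot: [-0.0, 0.784, -0.62, -0.001]
wrist_force: [1.4, 0.6, 0.8]
grip_width: 0.663
[ 1.3   0.24 -0.52  1.91  0.14  1.02 -0.62] [ 0.3131 -0.3917  0.2427] [-0.     0.784 -0.62  -0.001]
```

```bash
python3 -m crank '{"fingers":[60,60,60,60,60],"slide":[[20,44,0],[40,88,0],[60,132,0],[80,176,0],[100,220,0]],"roll":[-0.02,-0.04,-0.06,-0.08,-0.1]}'
python3 -m crank '{"fingers":[60,60,60,60,60],"slide":[[20,44,0],[40,88,-10],[60,132,-30],[80,176,-50],[100,216,-70]],"roll":[-0.02,-0.04,-0.06,-0.08,-0.083]}'
python3 -c "
from h import *
o=arm.get_obs();print(o['joints'].round(2),o['position'].round(4),np.degrees(2*np.arctan2(o['tcp_rot'][2],o['tcp_rot'][1])))
snap('top','top1')
show('top1','top1',(230,130,470,310),3.3)
snap('wrist','wrist1');snap('scene','scene1')
show('scene1','scene1',(130,100,430,350),2.6)"
```

```text
clock: 1.15
position: [0.4134, -0.1699, 0.2429]
tcp_rot: [-0.0, 0.752, -0.659, -0.0]
wrist_force: [0.8, -0.1, -0.8]
grip_width: 0.655
clock: 1.65
position: [0.5125, 0.0447, 0.1737]
tcp_rot: [-0.0, 0.724, -0.69, 0.0]
wrist_force: [0.4, -1.2, 0.7]
grip_width: 0.65
[ 0.47  0.41 -0.75  1.95  0.35  0.92 -1.97] [0.5125 0.0447 0.1737] -87.26594581267375
```

View pics/wrist1.png

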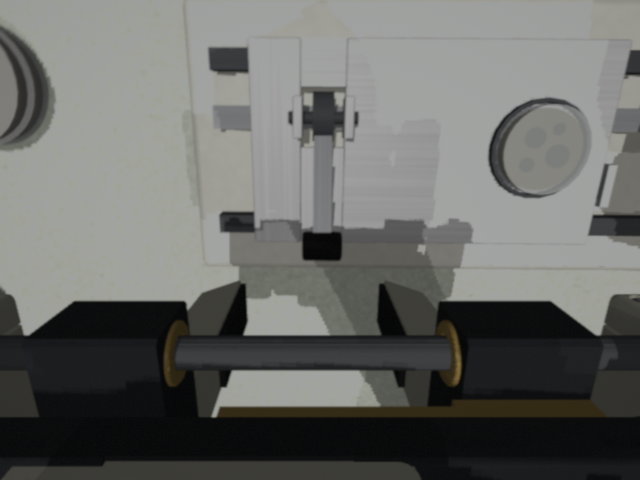

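View pics/scene1.png

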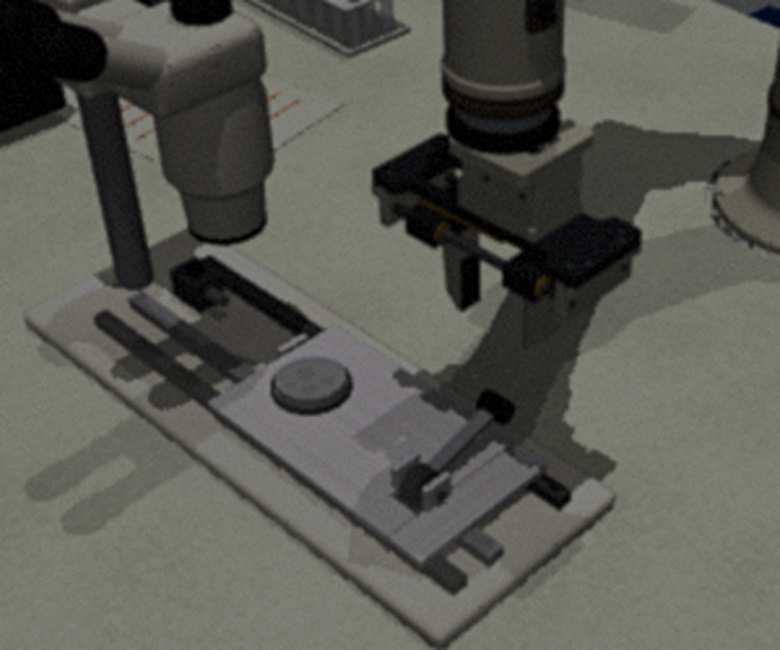

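The wrist view shows the knob at about (322,246) with its top face at row 236, just ahead of the jaws. The scene view shows the long gripper body lying along the jaw direction, as I assumed.

Run:
```python
from h import *
np.set_printoptions(precision=4,suppress=True)
print(tri([("wrist1",322,246),("top0",314.5,243.5),("scene0",130+629/3.3,180+252/3.3)]), ray("wrist1",322,246,.07))
print(proj("wrist1",[.5139,.0467,.07]))
for p in((303,246),(341,246)): print(ray("wrist1",*p,.072))
print("pivot",ray("wrist1",323,115,.048),"dish",ray("wrist1",545,147,.052),"edge",ray("wrist1",618,150,.038), "tongue",ray("wrist1",612,185,.03))
print("top tip",ray("top0",472.6,217.6,.03))
```

```text
[0.5126 0.0477 0.0688] [0.5107 0.0478 0.07  ]
[323.9102 241.623 ]
[0.5106 0.0605 0.072 ]
[0.5122 0.0352 0.072 ]
pivot [0.5947 0.0523 0.048 ] dish [ 0.583  -0.0963  0.052 ] edge [ 0.5836 -0.1559  0.038 ] tongue [ 0.5582 -0.1651  0.03  ]
top tip [ 0.5668 -0.2485  0.03  ]
```

```bash
python3 -m crank '{"fingers":[50,50,50,50],"slide":[[0,3,-40],[0,3,-80],[0,3,-107],[0,3,-107]],"roll":[0,0,0,0]}' 30
python3 -m crank '{"fingers":[15,15,15,15,15],"slide":[[0,0,0],[0,0,0],[0,0,0],[0,0,0],[0,0,0]],"roll":[0,0,0,0,0]}' 40
python3 -c "
from h import *
snap('wrist','wrist2');snap('scene','scene2')
show('scene2','scene2',(180,180,380,340),4)"
```

```text
clock: 2.2
position: [0.508, 0.0487, 0.0628]
tcp_rot: [0.003, 0.726, -0.687, -0.005]
wrist_force: [-0.3, -0.4, -1.0]
grip_width: 0.545
clock: 2.7
position: [0.5091, 0.0485, 0.0641]
tcp_rot: [0.002, 0.726, -0.688, -0.004]
wrist_force: [0.4, -0.4, 4.6]
grip_width: 0.278
```

View pics/wrist2.png

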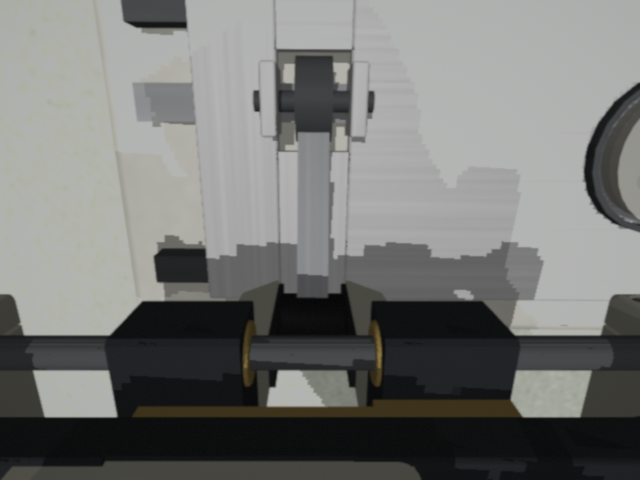

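View pics/scene2.png

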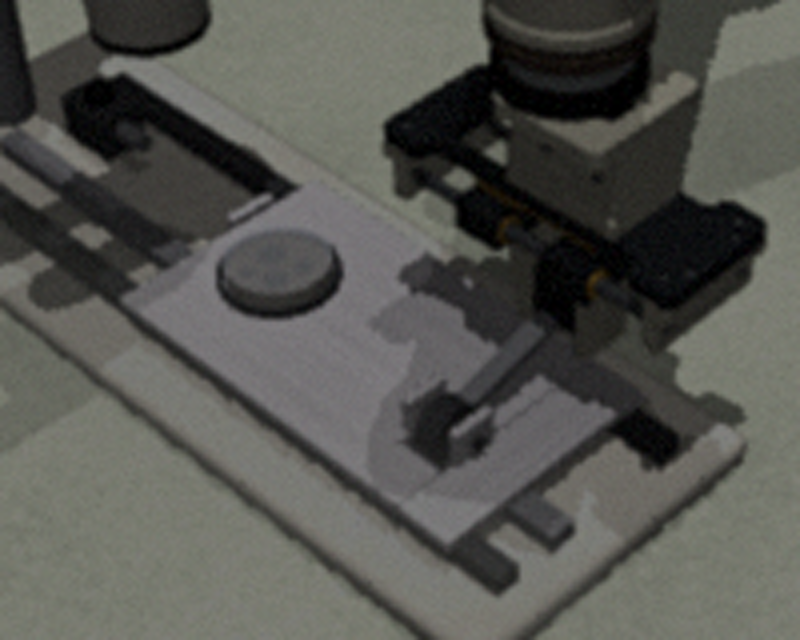

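The wrist view shows the knob pinched between the pads at about (312,310), at an opening of 25.5 mm, which matches its 26 mm length. Next I lift it along its arc.

```bash
python3 -m crank '{"fingers":[15,15,15,15,15],"slide":[[2,0,7],[5,0,14],[8.5,0.4,20.5],[12.5,0.6,27],[17,0.8,32.6]],"roll":[0,0,0,0,0]}' 50
```

```text
clock: 3.3
position: [0.526, 0.0492, 0.0967]
tcp_rot: [0.002, 0.726, -0.688, -0.004]
wrist_force: [2.9, 0.3, -10.6]
grip_width: 0.276
```

```bash
python3 -m crank '{"fingers":[15,15,15,15,15],"slide":[[10.5,0.5,10.5],[22.6,1.1,19],[36,1.8,25.3],[50.3,2.5,29.1],[65.1,3.2,30.4]],"roll":[0,0,0,0,0]}'
```

```text
clock: 3.8
position: [0.5896, 0.0524, 0.127]
tcp_rot: [0.004, 0.726, -0.687, -0.005]
wrist_force: [-1.7, 0.7, -8.8]
grip_width: 0.277
```

```bash
python3 -m crank '{"fingers":[15,15,15,15],"slide":[[15,0.7,-1],[29,1.4,-5],[35.5,1.7,-8],[35.5,1.7,-8]],"roll":[0,0,0,0]}'
python3 -c "
from h import *
snap('wrist','wrist3');snap('scene','scene3')
show('scene3','scene3',(180,140,380,300),4)"
```

```text
clock: 4.2
position: [0.626, 0.0543, 0.1194]
tcp_rot: [0.004, 0.726, -0.688, -0.005]
wrist_force: [0.6, -0.9, -1.4]
grip_width: 0.28
```

View pics/scene3.png

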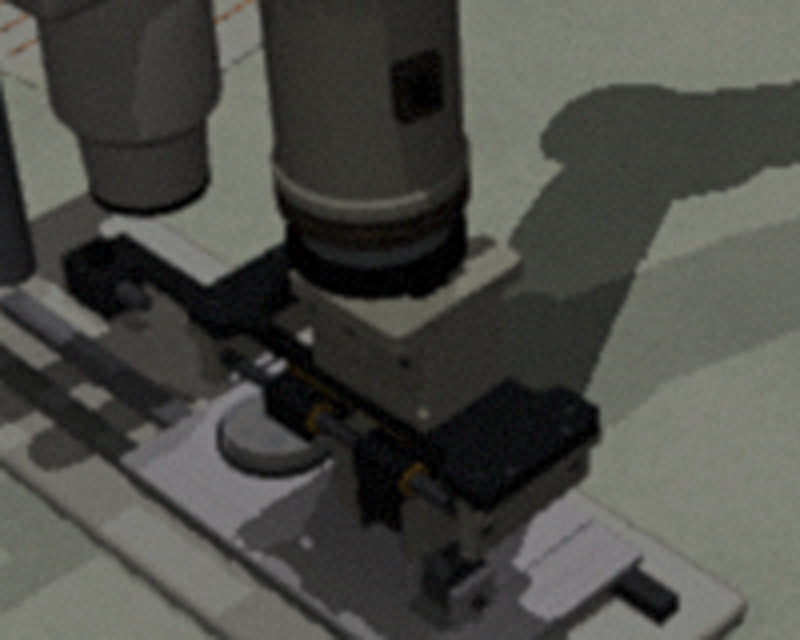

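View pics/wrist3.png

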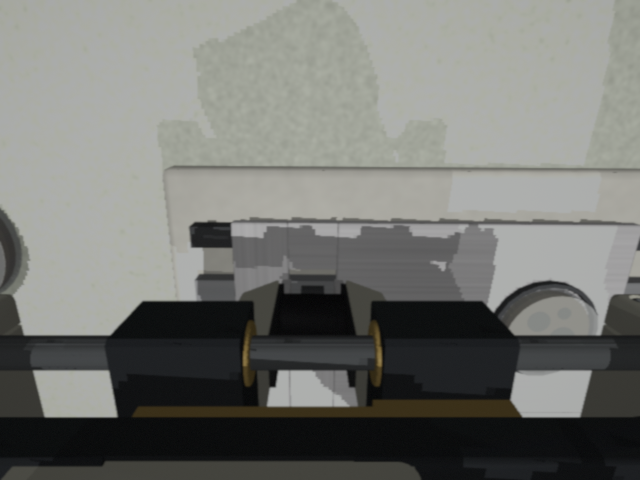

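The lever is up: the knob is at about z 0.124 and still between the pads. Next I release it, rise, and turn 90°.

```bash
python3 -m crank '{"fingers":[50,50,50,50,50],"slide":[[0,0,0],[0,0,0],[0,0,20],[2,0,50],[2,0,70]],"roll":[0,0,0,0,0]}' 40
python3 -m crank '{"fingers":[50,50,50,50,50],"slide":[[0,0,0],[0,0,0],[0,0,0],[0,0,0],[0,0,0]],"roll":[0.14,0.28,0.42,0.56,0.7]}'
python3 -m crank '{"fingers":[50,50,50,50,50],"slide":[[0,0,0],[0,0,0],[0,0,0],[0,0,0],[0,0,0]],"roll":[0.14,0.28,0.42,0.56,0.7]}'
python3 -c "
from h import *
o=arm.get_obs();print(o['joints'].round(2),o['position'].round(4),np.degrees(2*np.arctan2(o['tcp_rot'][2],o['tcp_rot'][1])))
snap('wrist','wrist4');snap('scene','scene4')
show('scene4','scene4',(180,140,380,300),4)"
```

```text
clock: 4.8
position: [0.6278, 0.0546, 0.1915]
tcp_rot: [0.003, 0.726, -0.687, -0.004]
wrist_force: [-0.1, -0.2, 0.0]
grip_width: 0.538
clock: 5.3
position: [0.6274, 0.0546, 0.1918]
tcp_rot: [0.005, 0.919, -0.394, -0.003]
wrist_force: [0.1, 0.0, 1.0]
grip_width: 0.545
clock: 5.8
position: [0.627, 0.0546, 0.192]
tcp_rot: [0.006, 0.999, -0.052, -0.001]
wrist_force: [-0.1, -0.1, 0.4]
grip_width: 0.547
[ 0.54  0.7  -1.    1.64  0.64  1.17 -0.72] [0.627  0.0546 0.192 ] -5.9253948386065955
```

View pics/scene4.png

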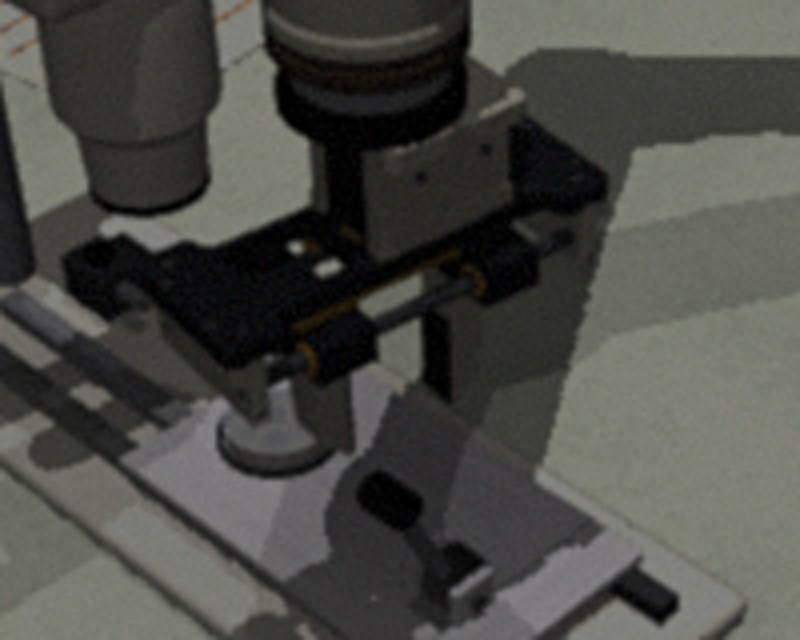

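View pics/wrist4.png

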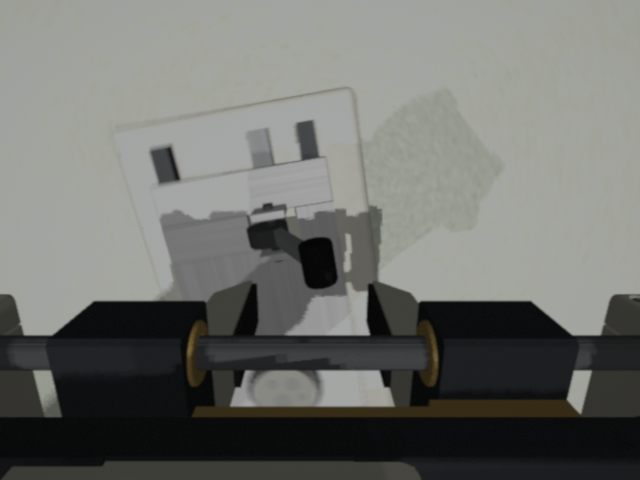

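Run:
```python
from h import *
np.set_printoptions(precision=4,suppress=True)
print(tri([("wrist4",319,263),("scene4",180+389/4,140+500/4)]))
print(ray("wrist4",319,263,.125),ray("scene4",180+389/4,140+500/4,.125))
```

```text
[0.6286 0.0522 0.1225]
[0.629  0.0528 0.125 ] [0.6302 0.0546 0.125 ]
```

Triangulation puts the knob at (0.629, 0.053, 0.123 to 0.125), which agrees with the arc. I descend with the fingertips just below its centre and pinch radially.

```bash
python3 -m crank '{"fingers":[50,50,50,50,50],"slide":[[2,-1.5,0],[2,-1.5,-25],[2,-1.5,-45],[2,-1.5,-54],[2,-1.5,-54]],"roll":[0.08,0.152,0.152,0.152,0.152]}' 40
python3 -m crank '{"fingers":[10,10,10,10,10],"slide":[[0,0,0],[0,0,0],[0,0,0],[0,0,0],[0,0,0]],"roll":[0,0,0,0,0]}' 40
python3 -c "
from h import *
snap('wrist','wrist5');snap('scene','scene5')
show('scene5','scene5',(180,140,380,300),4)"
```

```text
clock: 6.4
position: [0.6275, 0.0528, 0.1358]
tcp_rot: [0.006, 1.0, 0.021, -0.003]
wrist_force: [0.6, 0.5, 0.1]
grip_width: 0.539
clock: 6.9
position: [0.6286, 0.0528, 0.1366]
tcp_rot: [0.005, 1.0, 0.021, -0.002]
wrist_force: [1.7, 0.6, 1.2]
grip_width: 0.208
```

View pics/scene5.png

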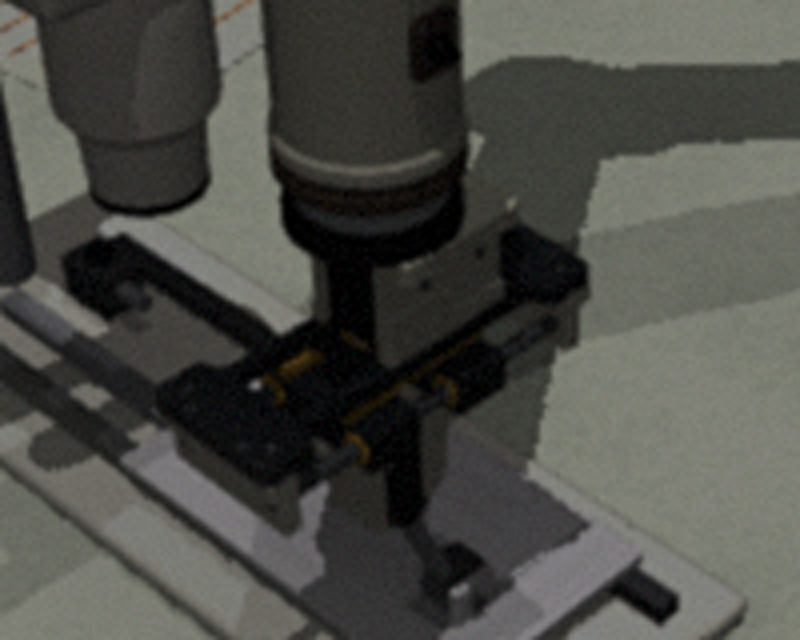

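View pics/wrist5.png

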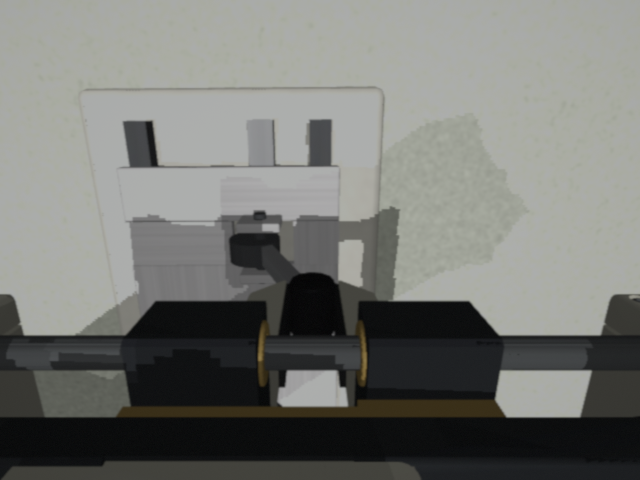

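The knob is gripped radially at an opening of 19.1 mm, about its 20 mm diameter. Now the slide towards the stop.

```bash
python3 -m crank '{"fingers":[10,10,10,10,10],"slide":[[0.5,-10,0],[1.2,-25,0],[2,-40,0],[2.7,-55,0],[3.4,-70,0]],"roll":[0,0,0,0,0]}' 40
python3 -c "
from h import *
snap('top','top6');snap('scene','scene6')
show('top6','top6',(250,140,570,300),2.5)
show('scene6','scene6',(130,110,350,290),3.6)"
```

```text
clock: 7.5
position: [0.6319, -0.0192, 0.1367]
tcp_rot: [0.006, 1.0, 0.02, -0.002]
wrist_force: [-0.9, 1.8, 3.9]
grip_width: 0.206
```

View pics/scene6.png

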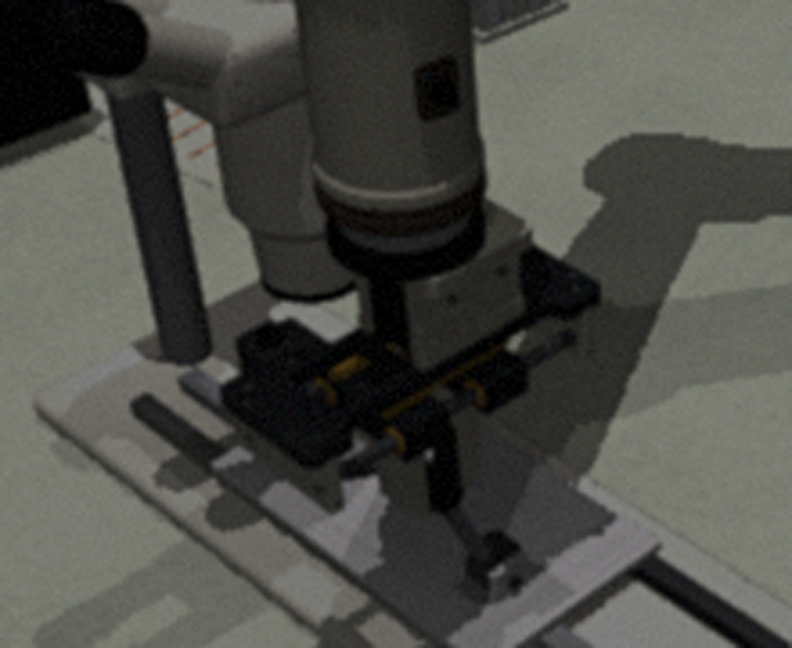

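View pics/top6.png

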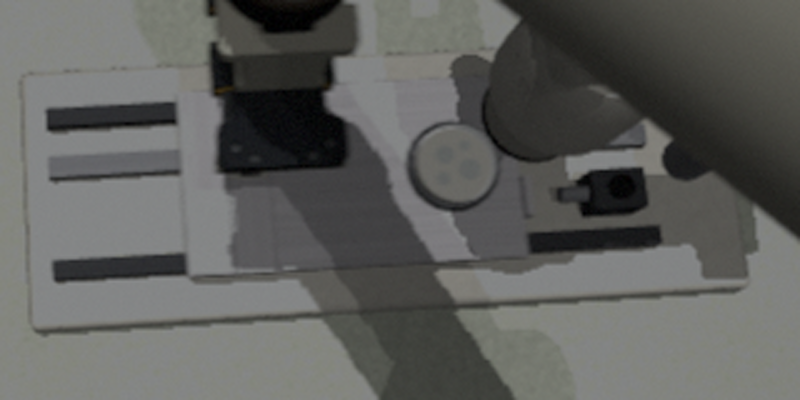

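The top view shows the carriage tongue at crop (527,195) and the pin tip at (558,194), about 22 mm apart. I'll check where the arm link is relative to the head before going on.

```bash
python3 -m crank '{"fingers":[10,10,10],"slide":[[0.4,-8,0],[0.7,-15,0],[0.7,-15,0]],"roll":[0,0,0]}' 40
python3 -c "
from h import *
snap('top','top7');snap('scene','scene7')
show('top7','top7',(420,180,570,290),5)
print(arm.get_obs()['joints'].round(2))"
```

```text
clock: 7.9
position: [0.6334, -0.0394, 0.1365]
tcp_rot: [0.008, 1.0, 0.017, -0.002]
wrist_force: [0.1, 1.2, 2.9]
grip_width: 0.204
[ 0.67  0.78 -0.98  1.66  0.73  1.11 -0.49]
```

View pics/scene7.png

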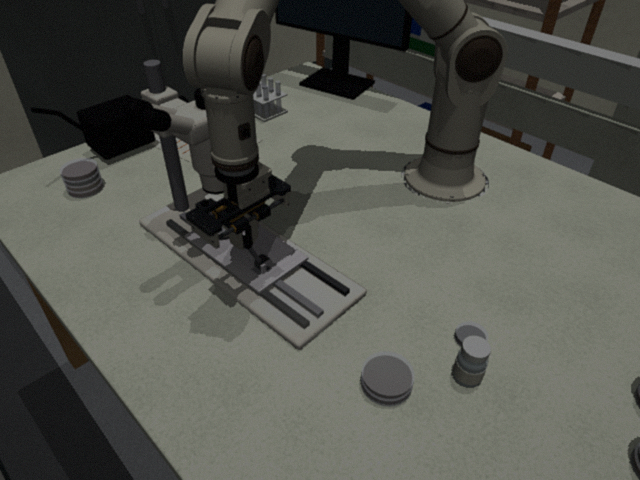

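View pics/top7.png

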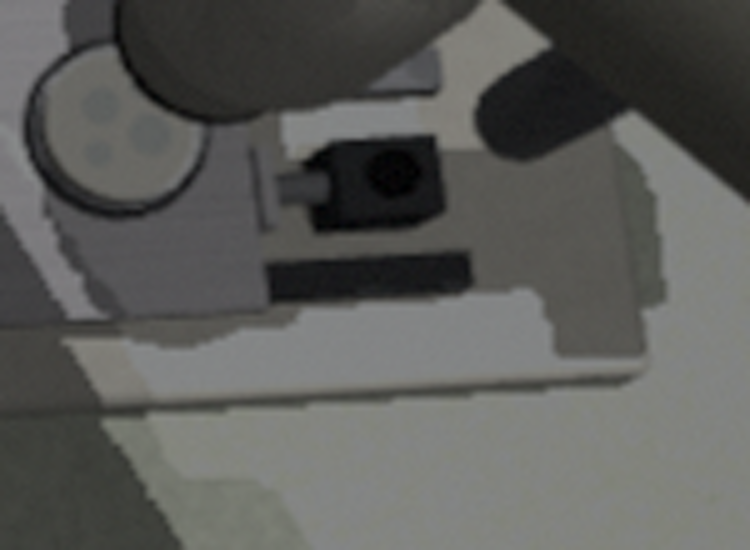

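```bash
python3 -c "
from h import *
show('top7','top7f')
show('scene7','scene7z',(120,0,320,240),2.5)"
```

```text
(no output)
```

View pics/top7f.png

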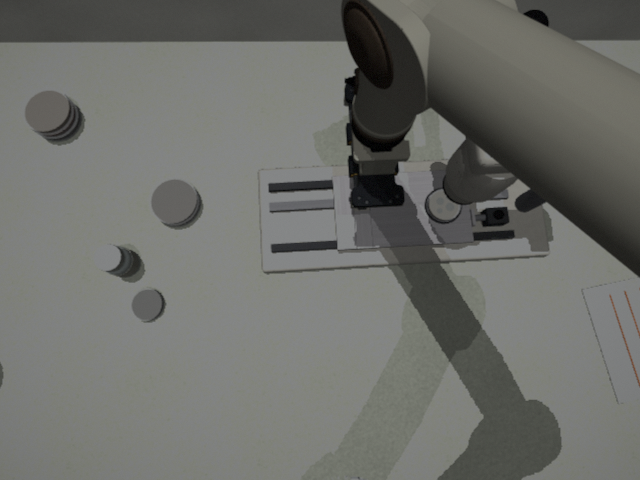

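View pics/scene7z.png

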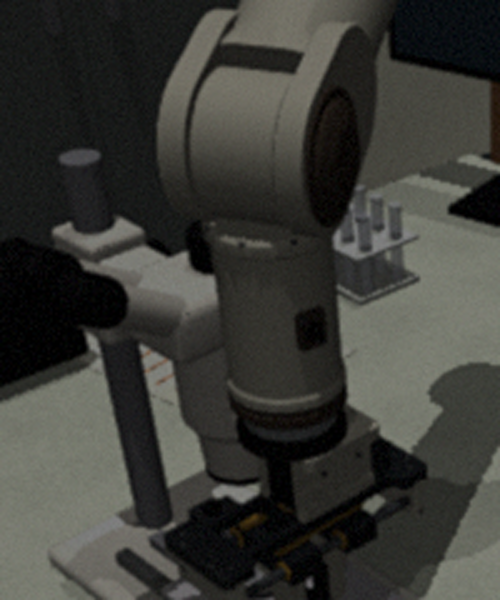

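Run:
```python
from h import *
np.set_printoptions(precision=4,suppress=True)
x=tri([("top7",367,42),("scene7",252.8,63)]);print(x,proj("top7",x),proj("scene7",x))
# head cap black knobs & eyepieces from initial pair
for n,a,b in(("cap",(519,137),(207,97)),):
    x=tri([("top0",*a),("scene0",*b)]);print(n,x,proj("top0",x),proj("scene0",x))
print("tongue/tip gap", ray("top7",420+265/5,180+190/5,.03)-ray("top7",420+278/5,180+190/5,.03))
```

```text
[0.6147 0.0056 0.4833] [365.3728  43.6041] [251.8316  62.5188]
cap [ 0.5824 -0.1845  0.356 ] [518.494  137.5201] [206.6868  96.8212]
tongue/tip gap [0.0001 0.0049 0.    ]
```

The wrist housing is at about z 0.48 and the head cap at about 0.36, so there is clearance. The gap to the tip is about 5 mm, so I push about 11 mm and watch the force.

```bash
python3 -m crank '{"fingers":[10,10,10,10],"slide":[[0.2,-4,0],[0.4,-8,0],[0.5,-11,0],[0.5,-11,0]],"roll":[0,0,0,0]}' 45
python3 -m crank '{"fingers":[10,10,10],"slide":[[0,-2,0],[0,-4,0],[0,-4,0]],"roll":[0,0,0]}' 45
python3 -c "
from h import *
snap('top','top8')
show('top8','top8',(420,180,570,290),5)"
```

```text
clock: 8.4
position: [0.6338, -0.0464, 0.1365]
tcp_rot: [0.006, 1.0, 0.019, -0.002]
wrist_force: [0.7, 6.4, 0.7]
grip_width: 0.205
clock: 8.7
position: [0.6338, -0.0467, 0.1366]
tcp_rot: [0.003, 1.0, 0.02, -0.001]
wrist_force: [1.1, 8.4, -0.2]
grip_width: 0.208
```

View pics/top8.png

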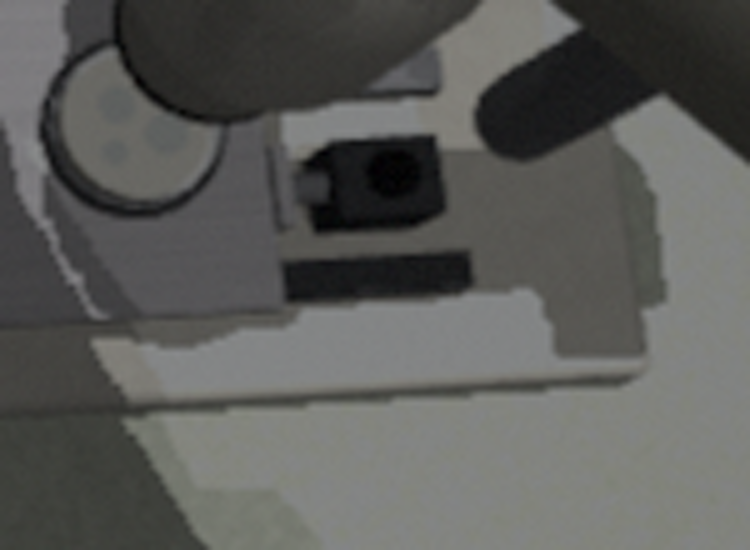

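The pin tip has gone from crop x=278 to about 297 (about 6.5 mm), and the force rose to 8.4 N with the carriage stopped. I press a little more to confirm the hard stop.

```bash
python3 -m crank '{"fingers":[10,10,10],"slide":[[0.2,-4,0],[0.4,-8,0],[0.4,-8,0]],"roll":[0,0,0]}' 50
```

```text
clock: 9.05
position: [0.6338, -0.0476, 0.1366]
tcp_rot: [-0.002, 1.0, 0.022, -0.001]
wrist_force: [-0.4, 14.5, -1.1]
grip_width: 0.203
```

It's the hard stop: 14.5 N for under 1 mm more. Now I flip the lever along its arc with a constant −y bias.

```bash
python3 -m crank '{"fingers":[10,10,10,10,10],"slide":[[-10,-8,4],[-20,-9,6],[-34.6,-9.7,7.3],[-49.4,-10.4,6],[-63.7,-11,2.2]],"roll":[0,0,0,0,0]}' 50
python3 -c "
from h import *
snap('scene','scene9');snap('top','top9')
show('top9','top9',(420,180,570,290),5)
show('scene9','scene9',(130,110,350,290),3.6)"
```

```text
clock: 9.55
position: [0.5695, -0.0513, 0.1377]
tcp_rot: [-0.007, 1.0, 0.025, -0.0]
wrist_force: [8.9, 18.0, -19.2]
grip_width: 0.202
```

View pics/scene9.png

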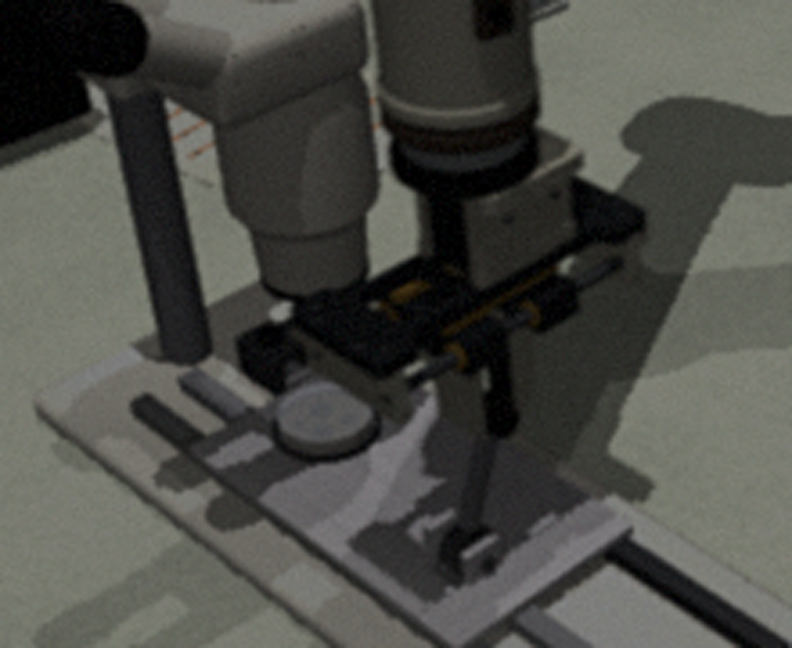

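View pics/top9.png

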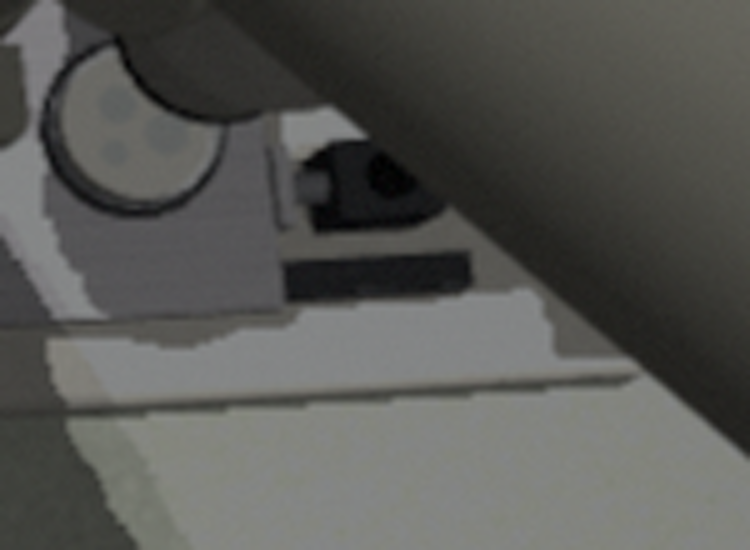

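The carriage is still seated (tip at crop x≈297). The tool is pulled down about 19 N, so my arc ran slightly high. I continue with the path a little lower.

```bash
python3 -m crank '{"fingers":[10,10,10,10],"slide":[[-6,-7.5,-6],[-13.4,-8,-10],[-20,-8.3,-14],[-25.5,-8.5,-18]],"roll":[0,0,0,0]}' 50
python3 -c "
from h import *
snap('scene','scene10');snap('wrist','wrist10')
show('scene10','scene10',(180,170,330,290),5)"
```

```text
clock: 10.05
position: [0.5431, -0.0527, 0.1209]
tcp_rot: [-0.011, 1.0, 0.028, 0.0]
wrist_force: [-0.9, 15.1, 15.3]
grip_width: 0.2
```

View pics/scene10.png

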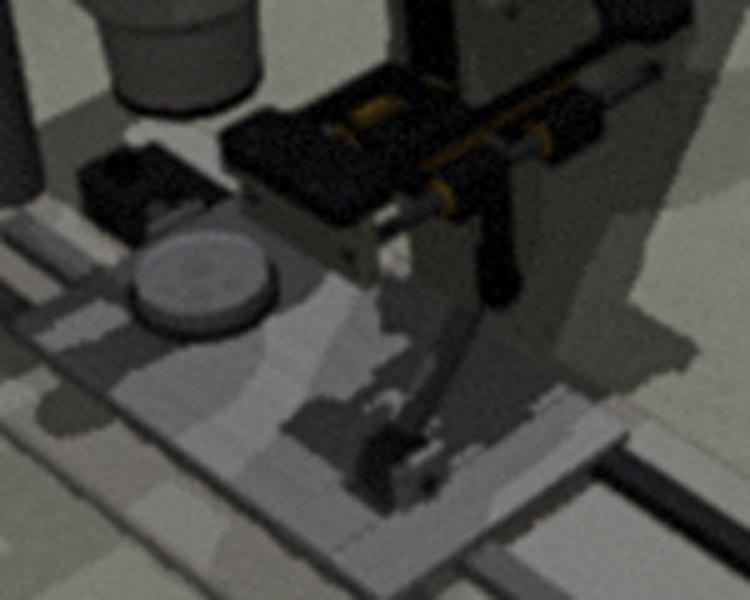

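View pics/wrist10.png

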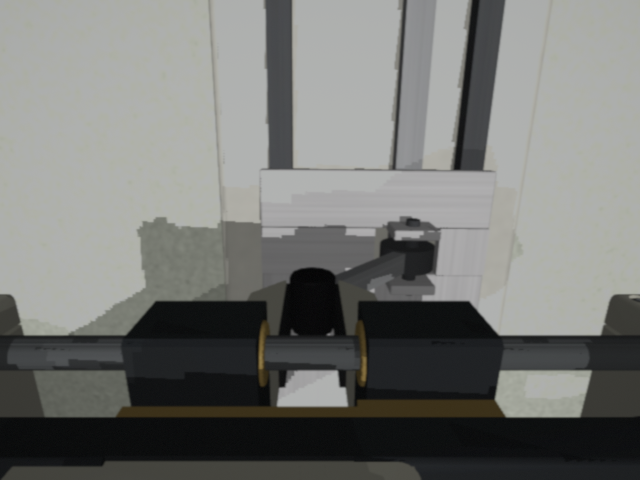

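The knob is still between the pads at wrist (313,300), with the lever at about 0.57 rad. The fingertip is now against the arm, so I ease the grip and let the knob work down between the pads as I press.

```bash
python3 -m crank '{"fingers":[10,10,10,10,10],"slide":[[-4,-7.5,-3],[-8,-7.5,-6],[-13,-8,-12],[-17,-8,-18],[-19,-8,-22]],"roll":[0,0,0,0,0]}' 25
python3 -c "
from h import *
snap('scene','scene11');snap('wrist','wrist11')
show('scene11','scene11',(180,170,330,290),5)"
```

```text
clock: 10.65
position: [0.5248, -0.0543, 0.1002]
tcp_rot: [-0.014, 0.999, 0.031, 0.002]
wrist_force: [-3.9, 13.6, 15.0]
grip_width: 0.219
```

View pics/scene11.png

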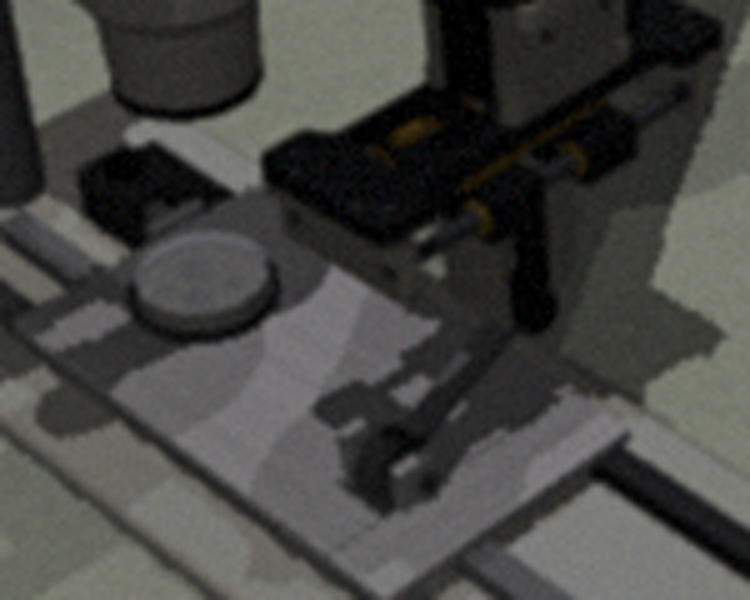

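View pics/wrist11.png

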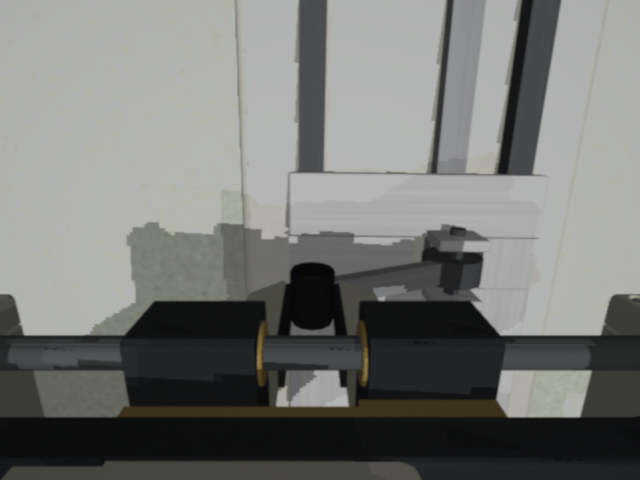

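The lever is at about 0.25 rad, with the arm nearly flat and the carriage still held. Next I press it down past dead centre.

```bash
python3 -m crank '{"fingers":[10,10,10,10,10],"slide":[[-2,-7,-6],[-4,-7,-12],[-5,-7,-18],[-6,-7,-24],[-6,-7,-26]],"roll":[0,0,0,0,0]}' 25
python3 -c "
from h import *
snap('scene','scene12');snap('wrist','wrist12')
show('scene12','scene12',(180,170,330,290),5)"
```

```text
clock: 11.25
position: [0.5177, -0.0548, 0.0799]
tcp_rot: [-0.015, 0.999, 0.033, 0.001]
wrist_force: [-32.3, 8.6, 89.8]
grip_width: 0.205
```

View pics/scene12.png

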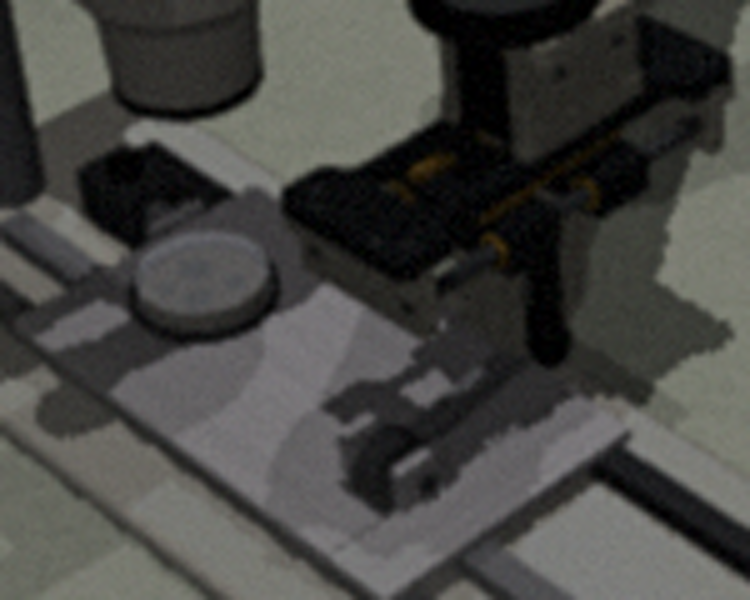

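View pics/wrist12.png

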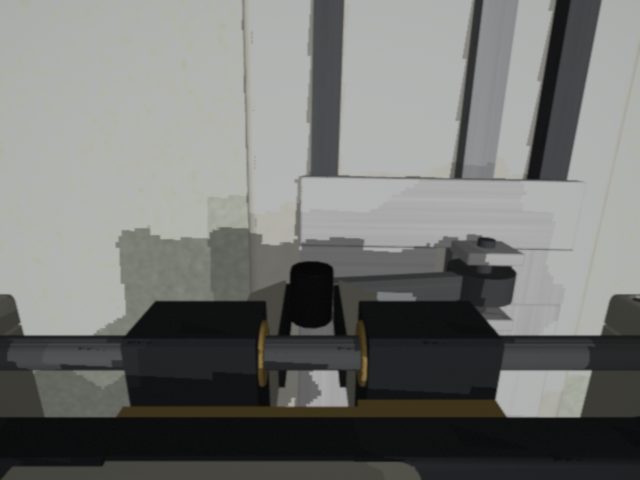

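The force is 90 N upward, so the lever is on its down stop. I relax at once, then open the jaws in place.

```bash
python3 -m crank '{"fingers":[10,10,10],"slide":[[0,-2,0],[0,-2,1],[0,-2,1]],"roll":[0,0,0]}' 10
python3 -c "
from h import *
snap('top','top13');snap('scene','scene13')
show('top13','top13',(320,150,520,290),4)
show('scene13','scene13',(180,190,300,290),6)"
```

```text
clock: 11.65
position: [0.5184, -0.0538, 0.0848]
tcp_rot: [-0.015, 0.999, 0.034, 0.002]
wrist_force: [-11.1, 5.3, 36.5]
grip_width: 0.217
```

View pics/top13.png

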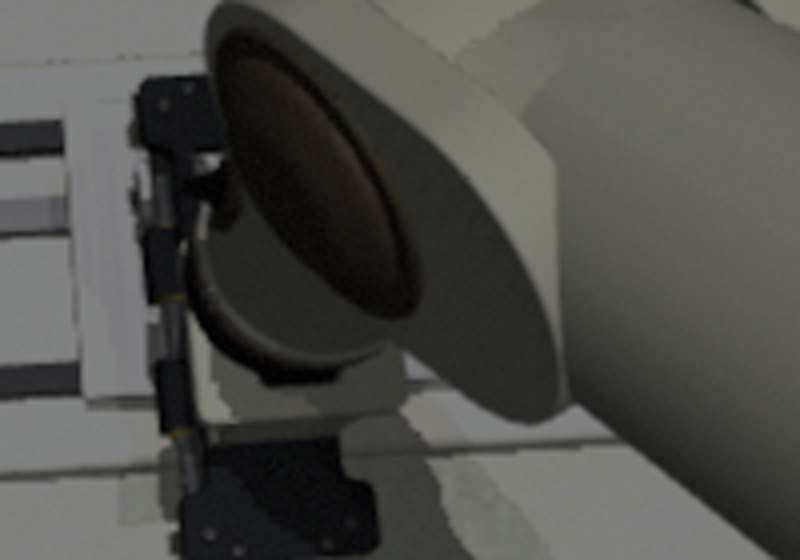

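View pics/scene13.png

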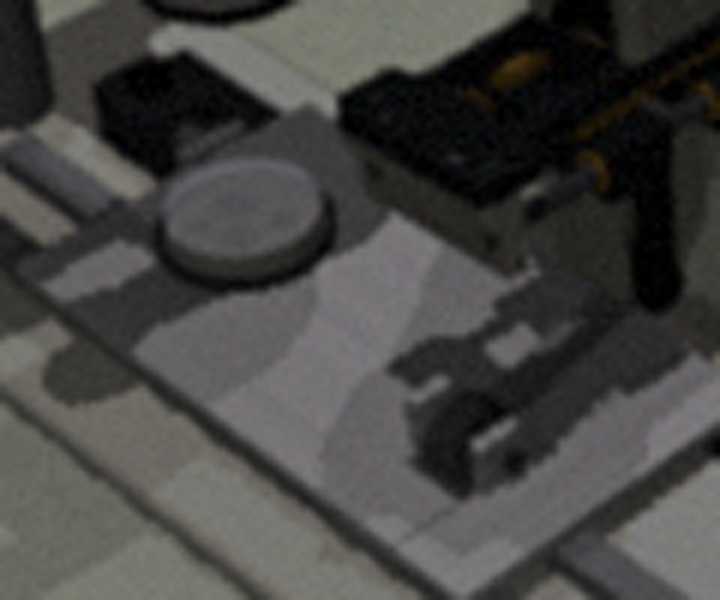

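Run:
```python
from h import *
ys=np.array([-.049,.9988,0]);xs=np.array([.9988,.049,0])
piv=np.array([.595,.0517,.048])-.099*ys
for q in(0,.1,.2,.3):
    f=np.radians(15)+q; k=piv-.085*np.cos(f)*xs+np.array([0,0,.085*np.sin(f)])
    print(q,k.round(4),proj("scene13",k).round(1),proj("wrist12",k).round(1))
k=[.5125,.0477,.069];print(proj("scene0",k), 130+629/3.3,180+252/3.3)
```

```text
0 [ 0.5178 -0.0512  0.07  ] [286.2 234. ] [317.  301.2]
0.1 [ 0.5204 -0.0511  0.0781] [285.2 231.7] [323.5 309.6]
0.2 [ 0.5238 -0.0509  0.0859] [283.9 229.6] [332.6 318.4]
0.3 [ 0.528  -0.0507  0.0933] [282.4 227.8] [344.5 327.7]
[320.39984535 255.88852261] 320.6060606060606 256.3636363636364
```

The projections fit a lever angle near 0. Now I open the jaws and rise.

```bash
python3 -m crank '{"fingers":[35,45,50,50,50],"slide":[[0,0,0],[0,0,0],[0,0,0],[0,0,5],[0,0,20]],"roll":[0,0,0,0,0]}' 20
python3 -m crank '{"fingers":[50,50,50,50],"slide":[[0,0,20],[0,0,40],[-5,15,60],[-10,30,60]],"roll":[0,0,0,0]}'
python3 -c "
from h import *
snap('top','top14');snap('scene','scene14');snap('wrist','wrist14')
show('top14','top14',(320,150,520,290),4)
show('scene14','scene14',(150,170,330,290),4.4)"
```

```text
clock: 12.25
position: [0.517, -0.0546, 0.1041]
tcp_rot: [-0.015, 0.999, 0.034, 0.0]
wrist_force: [-0.5, -0.0, 0.6]
grip_width: 0.537
clock: 12.65
position: [0.5088, -0.0246, 0.167]
tcp_rot: [-0.015, 0.999, 0.033, 0.002]
wrist_force: [0.2, 0.1, 1.2]
grip_width: 0.542
```

View pics/scene14.png

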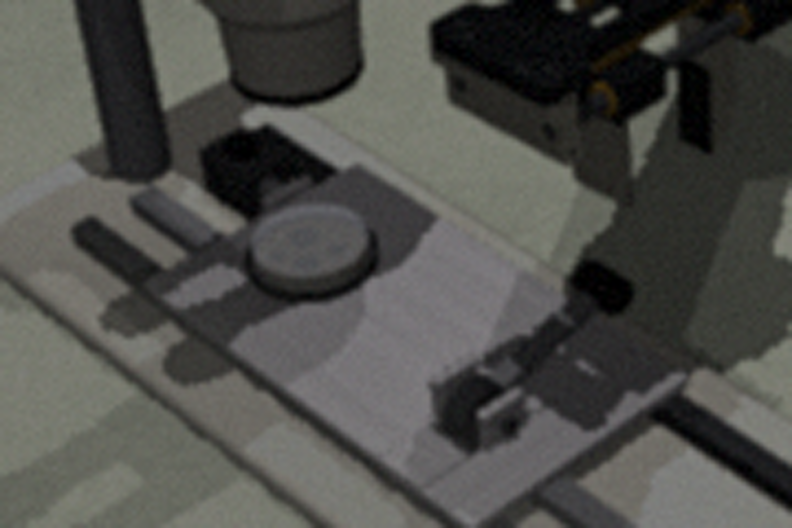

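View pics/wrist14.png

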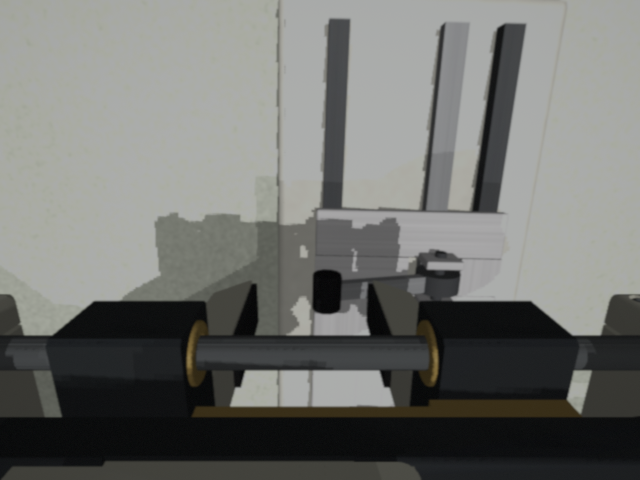

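The lever stays down: the knob is at scene (286.8,235.2), against (286.2,234.0) predicted for angle 0. I move the arm out of the way to check the plunger from the top camera.

```bash
python3 -m crank '{"fingers":[50,50,50,50,50],"slide":[[-10,40,20],[-20,80,40],[-30,120,50],[-40,150,50],[-50,180,50]],"roll":[0,0,0,0,0]}'
python3 -m crank '{"fingers":[50,50],"slide":[[0,0,0],[0,0,0]],"roll":[0,0]}'
python3 -c "
from h import *
snap('top','top15');snap('scene','scene15')
show('top15','top15',(420,180,570,290),5)
show('scene15','scene15')"
```

```text
clock: 13.3
position: [0.4561, 0.1562, 0.2138]
tcp_rot: [-0.014, 0.999, 0.035, -0.0]
wrist_force: [-1.1, -0.2, -0.2]
grip_width: 0.546
clock: 13.5
position: [0.4558, 0.156, 0.2132]
tcp_rot: [-0.014, 0.999, 0.036, -0.001]
wrist_force: [-0.0, -1.2, 0.2]
grip_width: 0.543
```

View pics/top15.png

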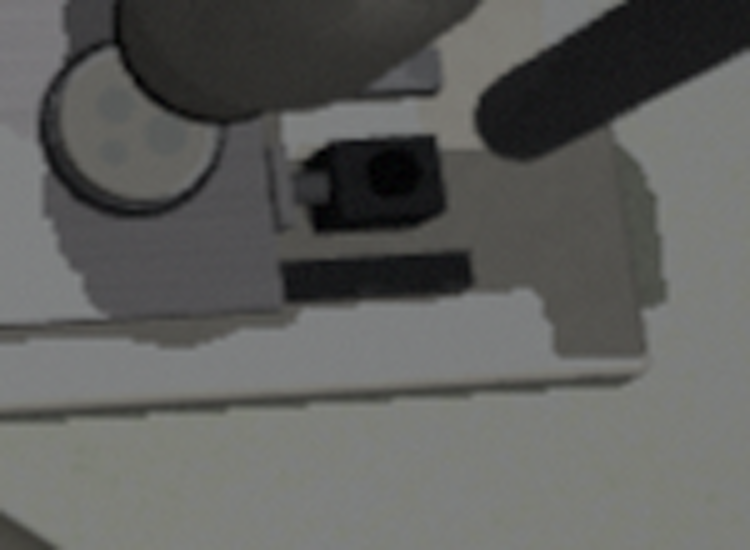

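View pics/scene15.png

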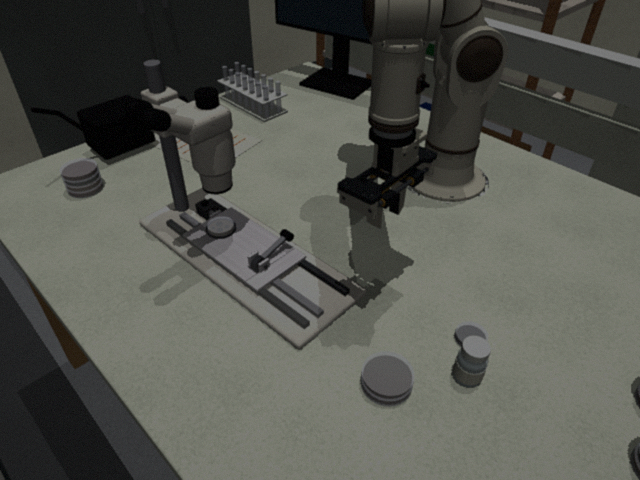

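The top view shows the pin at crop x≈297, as when it was pressed. I'll measure the carriage shift against the pressed picture at sub-pixel level.

Run:
```python
from h import *
g=lambda f:cv2.cvtColor(np.load(f"pics/{f}.npz")["im"],cv2.COLOR_BGR2GRAY).astype(np.float32)
a,b,c,o=g("top8"),g("top15"),g("top9"),g("top7")
def sh(p,q,x0,y0,x1,y1):
    m=np.eye(2,3,dtype=np.float32)
    cc,m=cv2.findTransformECC(p[y0:y1,x0:x1],q[y0:y1,x0:x1],m,cv2.MOTION_TRANSLATION,(3,200,1e-6),None,3);return cc,m[:,2]
for n,p in(("8->15",a),("9->15",c),("7->15",o)):
    print(n,"dish",sh(p,b,431,195,462,226),"pin",sh(p,b,474,211,490,223),"fixed",sh(p,b,480,205,510,228))
print("mm/px",np.linalg.norm(ray("top15",440,205,.05)-ray("top15",441,205,.05))*1000)
```

```text
8->15 dish (0.9939651674956869, array([-0.20974448, -0.02084928], dtype=float32)) pin (0.997865881768174, array([-0.0939062,  0.0351881], dtype=float32)) fixed (0.9997459599545865, array([-0.01240907, -0.01509703], dtype=float32))
9->15 dish (0.9926832895958456, array([-0.26586244, -0.03761735], dtype=float32)) pin (0.9967235373479916, array([-0.09162357,  0.05345298], dtype=float32)) fixed (0.823606949592341, array([-1.0759462 ,  0.57780755], dtype=float32))
7->15 dish (0.9235818362997407, array([2.2590532 , 0.23939635], dtype=float32)) pin (0.9471792355921481, array([ 0.22726901, -0.15327482], dtype=float32)) fixed (0.9997502934119538, array([-0.03145232,  0.0008637 ], dtype=float32))
mm/px 1.8281787777113554
```

The carriage has relaxed only about 0.4–0.5 mm from the hard stop, so the plunger is at about 5.5 mm against the 3.8 mm needed. The lever is down and the loose items have not moved. I hand in.

```bash
python3 -c "
from h import *
a=np.load('pics/scene0.npz')['im'].astype(int);b=np.load('pics/scene15.npz')['im'].astype(int)
print(abs(a-b)[320:410,350:500].mean(), arm.get_obs()['clock'])
arm.sign_off()"
```

```text
8.646246913580248 13.6
the job is handed in; nothing more can be done
```

The lever is down, the carriage is clamped against the stop with the plunger in, and the job is handed in at 13.6 s of the 45 s. No verdict was given.

**What I did:** I pinched the knob across its end faces and lifted the lever fully up. I then turned the tool 90° and gripped the knob across its diameter. From there I slid the carriage about 0.1 m to the hard stop and kept it pressed while I flipped the lever down, then let go and moved clear.

**Last checks, with nothing touching the carriage:**
- **Lever:** the knob is within about 1.5 px of where it should be at angle 0, and it stayed down after I let go.
- **Plunger:** the carriage moved back about 0.4–0.5 mm from the hard stop. That leaves the plunger about 5.5 mm in, against the 3.8 mm needed. This figure assumes the pin was fully in when I pressed, which the force (14.5 N with under 1 mm of travel) supported.
- **Stack, jar and single dish:** they look unmoved in the scene picture, and the arm never went near them.

**Checks that failed or disagreed:**
- **Force:** pressing the lever down peaked at about 90 N on the wrist. That is under the 120 N limit but more than I intended. It was the fingertips pressing on the lever, not the gripper's body.
- **Picture comparison:** a pixel comparison of the area around the loose items gave a mean difference of 8.6 grey levels. I had no noise figure to compare it with, so it neither confirms nor rules out small movement. I rely on the view by eye there.

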